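Tighten the grinding-wheel nut of a skate sharpener with a tommy bar

TASK

The new grinding wheel is on the skate sharpener but its clamp nut is still loose. With the tommy bar from the tool rest, moved on from hole to hole of the nut, screw the nut down clockwise until it stops, then take the bar out and lay it back in its own pair of notches. Do not put your fingers to the nut, do not knock the grinding wheel, and leave the other things where they are.

Things in the scene. Friction and masses are not known exactly. Their poses are not given: they have to be found in the camera images.
- machine: Fixed red skate sharpener. Origin on the bench under the wheel spindle's axis; z up, its -x is its front. Its steel table, 70 mm above the bench, reaches 122 mm in front of it and 168 mm to either side; nothing on it is higher than 92 mm but the spindle, its wheel and the surround. The spindle ends 158 mm up, 8 above the nut. The motor housing, from 85 mm behind the axis, is 161 mm high.
- surround (a point): Top of the machine's upright sheet wheel surround, at its middle, right behind the spindle, 151 mm above the bench. The sheet is round the spindle axis, 72 to 77 mm from it, and open only at the front, 78 deg to either side of the machine's -x: a bar in the nut can swing to 74 deg either side of the front and no further.
- wheel: The grinding wheel, flat on the spindle, 130 mm across and 10 mm thick, fixed. Its top is 110 mm above the bench; origin in the centre of its underside.
- nut (a joint): Turn of the clamp nut in rad, growing as it is turned clockwise seen from above. It starts at 0.4 to 0.85, stops dead when tight at 3.6, and stays where it is left. Turning takes about 0.3 N m. It sinks 3 mm a turn on its thread.
- nut_center (a point): Centre of the clamp nut, on the spindle axis, level with its bar holes. The nut is a steel cylinder 76 mm across and 34 mm high, this point half-way up, about 134 mm above the bench.
- nut_hole (a point): Middle of the mouth of one bar hole, 38 mm from the axis. The nut has six such holes, 60 deg apart round its side, each 11 mm wide, level and radial, 27 mm deep to the spindle. At joint value q this hole points q clockwise (seen from above) from the machine's front (-x). The bar has play, so when pushed it runs some 10 deg ahead of its hole.
- bar_center (a point): Centre of the tommy bar: a plain round steel bar 9 mm thick and 170 mm long with domed ends, loose, about 90 g. x lies along the bar. It lies level in one pair of notches of the tool rest, its centre midway between the two uprights and 40.5 mm above the bench.
- rest: Fixed wooden tool rest, base 150 x 130 mm and 10 mm thick, origin under its centre. Two uprights, 12 mm thick and 54 mm high, stand across it 45 mm to either side of the centre along x. Each has two notches at y = +35 and -35 mm, 18 mm wide, 18 mm deep, their floors 36 mm above the bench. The bar lies along x in either pair, the dresser in the other.
- dresser: Wheel dresser to be left alone: a darker rod 12 mm thick and 144 mm long with a pointed tip, loose in the other notches of the rest. Origin near its centre, x along it.
- oil: White oil bottle with a red cap, 54 mm across, 150 mm high, loose; leave it alone. Origin under its centre.
- stone: Grey honing stone 100 x 45 x 22 mm, loose; leave it alone. Origin under its centre.
- old_wheel: Worn grinding wheel lying flat, 112 mm across, 10 mm thick, loose; leave it alone. Origin under its centre.
- spanner: Open-ended spanner 170 mm long, loose on the bench; leave it alone.
Mind the look-alikes: they are no part of the job. Leave any brown or turquoise look-alike of the part that bears bar_center alone.

How it is judged (in metres and radians):
On the way:
1. the nut is tight (3.5 rad or more) with the bar still in one of its holes (value of joint nut above 3.5 rad and distance between bar_center and nut_center below 0.115 m), for 0.1 s.
At the end, for the whole second after the job is handed in: The nut is screwed down tight (joint 3.5 rad or more; it stops at 3.6) and the bar lies at rest in the notches it came from, level and seated (centre within 25 mm of where it began, 36 to 45 mm above the bench, along the notches within 0.12 rad) (value of joint nut above 3.5 rad and distance of bar_center from where it was at the start of the episode below 0.025 m and z of bar_center in the frame of rest between 0.036 and 0.045 m and angle between the x axis of bar_center and the x axis of rest, either way round below 0.12 rad and linear speed of bar below 0.02 m/s); the robot touches nothing.
It fails at once if the fingers press on the nut itself (over 8 N) (contact force between the fingers and nut above 8 N).
It fails at once if the grinding wheel is knocked (over 12 N) (contact force between anything else and wheel above 12 N).
It fails at once if another loose thing is shifted (over 25 mm) (distance of any of dresser, oil, stone, old_wheel, spanner from where it was at the start of the episode above 0.025 m).
It also fails if it takes over 72 s, if anything falls off the work surface, if the arm or the gripper's body presses on something with over 40 N, if the wrist force passes 120 N, or if a joint passes its speed limit or range.

ROBOT

A 6-joint arm with a two-finger parallel gripper is mounted at the origin on the work surface. World frame = base frame: x ahead of the robot, y to its left, z up, the work surface at z = 0. Lengths are in mm, angles in rad, forces in N, time in s.
With the tool pointing down it reaches from about 350 to 975 mm from the base axis. Payload 7.1 kg.
Tool frame: the origin (TCP) lies midway between the tips of the shut fingers; the grasp point (between the pads) lies 19 mm behind it; z points along the fingers, y is the line along which they close (so a half turn about z gives the same grasp; the last joint's range is limited). The gripper opens to 88 mm and grips with 3 to 60 N. Pads are 20 mm wide; open, the fingers measure 115 mm over their backs; the gripper's body (75 mm by 178 mm) begins 61 mm behind the grasp point.
Start: joints at [-1.252, 0.423, 1.63, -0, 1.089, -0.019], TCP at [207.15, -589.656, 222.675] pointing down, gripper open.
Joint ranges: [-3, 3], [-0.9, 2.11], [0.09, 2.58], [-1.31, 4.45], [0.11, 2.69], [-2.54, 2.54]. Speed limits (rad/s): [2.39, 2.39, 3.01, 3.14, 3.14, 3.14].

INTERFACE

Orientations are given as a rotation vector (axis times angle).
In Python, from workcell import ctrl gives the robot as it stands. The module is installed in compiled form; this text tells all that it offers.
- The arm moves only by the tool servo_tool, never from a script. Its argument "increments" is a list of rows, each a list of 7 numbers: the shift along the world's x, y, z in cm, then the turn, a rotation vector about the world's x, y, z in degrees, then the opening, from -1 (shut) to 1 (fully open). A call has 1 to 20 rows; each row is the pose to reach, as a shift and turn from the pose commanded when the call began; what a row does not reach only later rows make up. A row lasts 1/12 s, in which the tool goes at most 41.7 mm and 7.16 degrees, less where a joint would pass 70% of its speed; a pose out of reach is approached as far as the arm can. A call with a gripper value outside its range is refused whole. The fingers move at their own pace and stop on an object; the grip force is fixed at half the most. Time passes only in rows, so rows that repeat a pose let the fingers close. It gives the time, the measured TCP pose, the force, the opening and the grip force at its end, in the units of the state.
- ctrl.get_obs(): the state, without advancing time (a new reading comes with each control period).
- ctrl.get_image(name): name is "side" or "top"; returns a dict with "image" (480x640x3 uint8, red, green, blue), "fx", "fy", "cx", "cy" (pixels), "extrinsics" (4x4, takes a point from camera to world coordinates). Camera axes: x right, y up, looking along -z (the intrinsics and any distortion apply to the point x, -y, -z); pixel columns grow to the right and rows downward; lengths in mm; the calibration is good to about 2 mm. A picture is of the moment at which its call begins. There is no depth.
- ctrl.close_job(): hands the job in; it is judged then, once.
The state is a dict: "t": time; "qpos": joint angles; "qvel": joint speeds; "joint_torque": joint torques, N m; "ee_pos": TCP position; "orientation": TCP orientation; "ft_force": force on the tool from outside, world axes, zero at the start; "moment": the same for the moment, N m; "width": finger opening in mm; "grasp_force": force on a finger pad.
Only numpy, scipy, OpenCV 4.12 (cv2) and the standard library are available. Lean on these libraries where they do the work, as an engineer would, in place of code of your own. Each camera call takes 0.05 s, during which the arm holds its last target. There are 200 camera calls.

## Working session

There is one attempt and no reset: what is moved stays moved. The work goes in short steps, Python scripts to look and compute and a tool call to move; the robot and the scene stay as the last step left them, time stands still between calls to the robot, and variables do not carry over. Pictures are saved under pics/ and viewed, at most 10 in all, crops included, and the job is handed in when it is done.

Besides the shell and the picture viewer there is one more tool, called after "Call:" as name([rows], argument=value, ...), one row to a line, values as JSON. servo_tool: Moves the arm, as the interface text tells. Its arguments: {"type":"object","properties":{"increments":{"type":"array","items":{"type":"array","items":{"type":"number"}}}},"required":["increments"]}

```bash
mkdir -p pics; cat > h.py <<'E'
import numpy as np, cv2
from workcell import ctrl
def snap(n,f):
    d=ctrl.get_image(n); cv2.imwrite(f'pics/{f}.png',d['image'][:,:,::-1]); return d
def ray(d,u,v):
    E=np.array(d['extrinsics']); r=np.array([(u-d['cx'])/d['fx'],-(v-d['cy'])/d['fy'],-1.])
    return E[:3,3],E[:3,:3]@r
def onz(d,u,v,z):
    o,r=ray(d,u,v); return o+r*(z-o[2])/r[2]
def proj(d,p):
    E=np.array(d['extrinsics']); c=E[:3,:3].T@(np.array(p)-E[:3,3])
    return d['cx']+d['fx']*c[0]/-c[2], d['cy']+d['fy']*c[1]/c[2]
E
python3 - <<'E'
from h import *
for n in('top','side'):
    d=snap(n,n+'0'); print(n,d.keys(),d['fx'],d['fy'],d['cx'],d['cy'],np.round(d['extrinsics'],3).tolist())
o=ctrl.get_obs(); print(o)
E
```

```text
top dict_keys(['image', 'fx', 'fy', 'cx', 'cy', 'extrinsics']) 454.1574497050733 454.1574497050733 314.85228717532476 233.12268546962764 [[0.094, 0.975, -0.202, 282.558], [-0.996, 0.092, -0.019, -66.48], [-0.0, 0.202, 0.979, 1031.112], [0.0, 0.0, 0.0, 1.0]]
side dict_keys(['image', 'fx', 'fy', 'cx', 'cy', 'extrinsics']) 528.935453065055 528.935453065055 316.0524595616971 234.7997266891985 [[-0.953, 0.204, -0.222, 208.738], [-0.302, -0.638, 0.709, 860.293], [0.004, 0.743, 0.67, 989.657], [0.0, 0.0, 0.0, 1.0]]
{'t': 0.1, 'qpos': array([-1.25199518e+00,  4.23765984e-01,  1.63056350e+00, -4.93804088e-06,
        1.08861041e+00, -1.90150930e-02]), 'qvel': array([-2.10950338e-04,  5.18082001e-05, -1.91086106e-03,  1.44061692e-03,
       -1.45166934e-04, -2.15226913e-04]), 'joint_torque': array([-8.33890772e-04, -5.45612025e+01, -2.74324876e+01,  6.45134551e-02,
        1.89060322e-02, -5.34204207e-05]), 'ee_pos': array([ 207.00591923, -589.21483681,  221.99813283]), 'orientation': array([-3.09557120e+00, -5.27900632e-01,  3.22679997e-04]), 'ft_force': array([ 0.63538625, -0.29655305, -1.09086185]), 'moment': array([-0.03032102,  0.0007267 ,  0.01634772]), 'grasp_force': 0.0, 'width': 87.59260554715826}
```

View pics/top0.png

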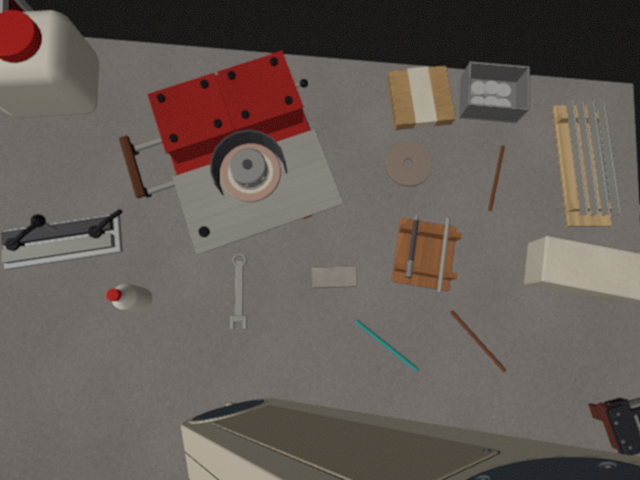

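View pics/side0.png

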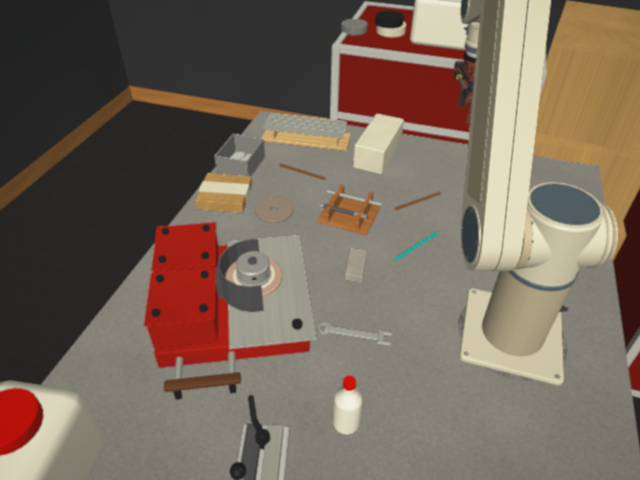

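```bash
cat > a.py <<'E'
from h import *
t=ctrl.get_image('top'); s=ctrl.get_image('side')
def crop(d,x,y,w,h,W,H): return cv2.resize(d['image'][y:y+h,x:x+w,::-1],(W,H),interpolation=cv2.INTER_CUBIC)
a=crop(t,190,115,120,90,400,300);b=crop(t,380,205,100,100,300,300);c=crop(s,210,230,90,90,400,400)[50:350];e=crop(s,310,175,80,60,400,300)
cv2.imwrite('pics/crops.png',np.vstack([np.hstack([a,cv2.copyMakeBorder(b,0,0,0,100,0)]),np.hstack([c,e])]))
g=lambda d,u,v,z:np.round(onz(d,u,v,z)[:2],1)
print('nut top',g(t,247.5,165,149),'side',g(s,253,259,149))
print('table corners',g(t,197,251,70),g(t,341,203,70),g(t,318,131,70))
print('bar ends',g(t,447.5,219,40.5),g(t,441,290,40.5),'side',g(s,330,191,40.5),g(s,381,205,40.5))
for n,d in(('t',t),('s',s)):
  for p in ((0,0),):pass
print('oil',g(t,116,295,150),'dresser',g(t,416,215,42),g(t,409,276,42))
E
python3 a.py
```

```text
nut top [593.  101.3] side [597.9  91.8]
table corners [417.8 200.1] [552.9 -98.5] [716.4 -32.7]
bar ends [ 546.5 -340.2] [ 386.6 -331.6] side [ 541.9 -340.9] [ 384.4 -322.4]
oil [306.9 320.8] dresser [ 548.7 -269.1] [ 410.3 -260.6]
```

View pics/crops.png

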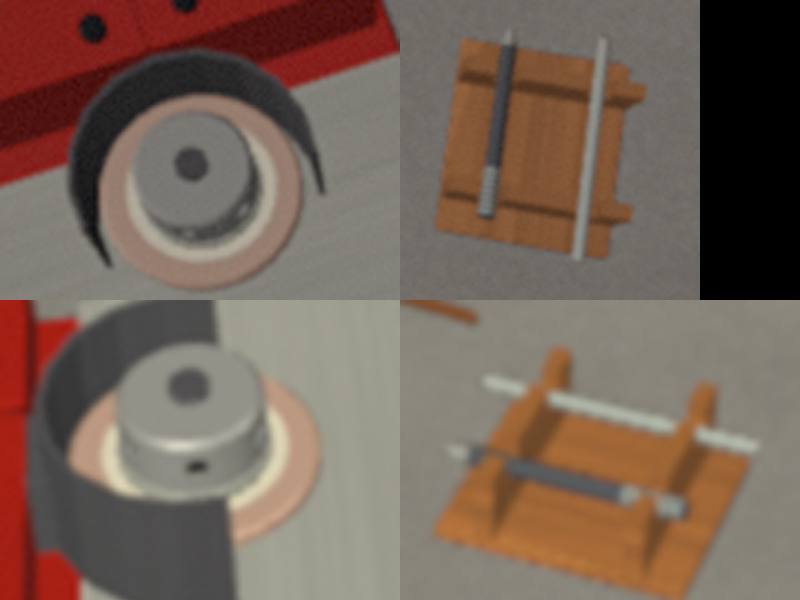

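```bash
cat >> h.py <<'E'
def tri(d1,p1,d2,p2):
    o1,r1=ray(d1,*p1);o2,r2=ray(d2,*p2);r1/=np.linalg.norm(r1);r2/=np.linalg.norm(r2)
    k=np.linalg.lstsq(np.c_[r1,-r2],o2-o1,rcond=None)[0]
    a=o1+k[0]*r1;b=o2+k[1]*r2; return np.round((a+b)/2,1),round(np.linalg.norm(a-b),1)
E
cat > b.py <<'E'
from h import *
t=ctrl.get_image('top'); s=ctrl.get_image('side')
def blob(d,x,y,w,h,f,near=None):
    im=d['image'][y:y+h,x:x+w].astype(int); m=f(im).astype(np.uint8)
    n,l,st,c=cv2.connectedComponentsWithStats(m); k=1+np.argmax(st[1:,4])
    pts=np.argwhere(l==k)[:,::-1]+[x,y]; return pts
def ends(p):
    c=p.mean(0); v=np.linalg.svd(p-c)[2][0]; q=(p-c)@v; return c+v*(q.min()-.5),c+v*(q.max()+.5),c
dark=lambda im:im.mean(2)<75
sp=[blob(t,238,153,20,20,dark),blob(s,240,250,24,20,dark)]
c=[p.mean(0)+0.0 for p in sp]; print('spindle px',c,[len(p) for p in sp],tri(t,c[0],s,c[1]), onz(t,*c[0],158)[:2],onz(s,*c[1],158)[:2])
light=lambda im:(im.min(2)>115)&(im.max(2)-im.min(2)<40)
lt=[]
bt=ends(blob(t,430,212,25,85,light)); bs=ends(blob(s,322,183,66,28,lambda im:(im.min(2)>120)))
print(bt,bs)
for e in(0,1,2):
    print('top@40.5',np.round(onz(t,*bt[e],40.5),1)); print('side',np.round(onz(s,*bs[e],40.5),1))
print('tri c',tri(t,bt[2],s,bs[2]))
# wheel (pinkish) in top
hp=blob(s,247,273,14,10,lambda im:im.mean(2)<70)
print('hole px',hp.mean(0),len(hp))
E
python3 b.py
```

```text
spindle px [array([247.03030303, 163.93939394]), array([242.42857143, 250.92857143])] [66, 14] (array([602.3, 100.7, 173.4]), np.float64(30.0)) [592.00264092 100.81088882] [626.63376346  83.18544767]
(array([447.07672721, 217.50557266]), array([438.38888766, 291.54905992]), array([442.74407583, 254.43127962])) (array([341.71464764, 185.15544827]), array([390.27234031, 202.17585266]), array([365.01675042, 193.32328308]))
top@40.5 [ 549.8 -339.1   40.5]
side [ 516.7 -379.2   40.5]
top@40.5 [ 382.7 -326.1   40.5]
side [ 361.7 -343.2   40.5]
top@40.5 [ 465.1 -332.5   40.5]
side [ 440.8 -361.6   40.5]
tri c (array([ 446.5, -324.6,   70.8]), np.float64(25.6))
hole px [254. 278.] 3
```

```bash
cat > c.py <<'E'
from h import *
from scipy.optimize import brentq
t=ctrl.get_image('top'); s=ctrl.get_image('side')
im=s['image'][250:275,238:270].astype(int).mean(2)
print(im[6:16,6:24].round().astype(int))
c2=(252.3,260.6); print(tri(t,(247.3,163.9),s,c2),onz(s,*c2,158)[:2])
for yaw,C in((24.3,(593,99)),):
  for (u,v,d) in((254.3,278.8,s),(269.6,272.1,s),(254.5,185.5,t),(263.5,178,t)):
    o,r=ray(d,u,v); f=lambda k:np.hypot(*(o+r*k)[:2]-C)-38
    ks=np.linspace(0,1500,3001); i=[j for j in range(3000) if f(ks[j])*f(ks[j+1])<0]
    if i:
        p=o+r*brentq(f,ks[i[0]],ks[i[0]+1]); w=np.degrees(np.arctan2(p[1]-C[1],p[0]-C[0])); print(p.round(1),'a=',(180+yaw-w+180)%360-180)
    else: print('miss')
E
python3 c.py
```

```text
[[144 143 144 143 142 138 130 122 116 117 123 134 141 143 144 143 143 143]
 [143 143 143 141 132 118 105  95  90  91  98 113 130 140 143 143 143 143]
 [143 143 142 132 114  95  84  81  80  80  83  92 112 132 142 144 143 143]
 [143 142 141 126 100  84  80  80  80  79  78  83 102 127 141 143 143 142]
 [143 143 141 122  95  81  80  81  81  80  80  83  99 125 141 143 143 143]
 [143 144 141 124  96  83  81  81  80  80  80  83  97 123 140 143 144 143]
 [143 143 141 127 104  90  85  82  82  82  80  83 102 127 142 143 144 143]
 [142 144 143 136 120 101  92  89  89  93  93  98 118 135 142 143 143 143]
 [143 143 143 142 135 123 112 107 108 112 119 126 135 141 143 143 144 143]
 [142 143 143 143 142 138 134 131 131 133 137 140 143 143 143 143 142 143]]
(array([594.5, 101.3, 153.5]), np.float64(1.5)) [593.2863147  105.15470957]
[578.5 134.1 133.2] a= 91.8394369834781
[555.1 101.6 129.8] a= 28.28043319581934
[557.5  85.4 127.1] a= 3.380943448114067
[572.2  67.2 137.2] a= -32.50115300223496
```

Call:
servo_tool([
  [4,4,-2,0,0,-6,0],
  [8,8,-4,0,0,-12,0],
  [12,13,-6,0,0,-18,0],
  [16,17,-8,0,0,-24.4,0],
  [20,22,-9,0,0,-24.4,0],
  [23.7,25.9,-9,0,0,-24.4,0],
  [23.7,25.9,-9,0,0,-24.4,0],
  [23.7,25.9,-9,0,0,-24.4,0],
  [23.7,25.9,-9,0,0,-24.4,0],
  [23.7,25.9,-9,0,0,-24.4,0],
  [23.7,25.9,-9,0,0,-24.4,0],
  [23.7,25.9,-9,0,0,-24.4,0],
  [23.7,25.9,-9,0,0,-24.4,0],
])

```text
t: 1.48
ee_pos: [443.7, -331.6, 132.9]
orientation: [3.138, -0.14, 0.0]
ft_force: [-0.5, 0.6, 0.4]
width: 43.9
grasp_force: 0.0
```

```bash
python3 - <<'E'
from h import *
t=ctrl.get_image('top'); s=ctrl.get_image('side')
crop=lambda d,x,y,w,h,W,H: cv2.resize(d['image'][y:y+h,x:x+w,::-1],(W,H),interpolation=cv2.INTER_CUBIC)
cv2.imwrite('pics/g1.png',np.hstack([crop(t,370,190,120,120,400,400),crop(s,290,110,130,130,400,400)]))
o=ctrl.get_obs();print(o['t'],o['ee_pos'],o['orientation'],o['qpos'],o['width'])
E
```

```text
1.5833 [ 443.51437386 -331.79695575  132.96182931] [ 3.13802198e+00 -1.41169513e-01  5.84017227e-04] [-6.63715467e-01  4.42282116e-01  1.85078443e+00 -1.43465717e-04
  8.47993024e-01  9.97088675e-01] 43.624123240376505
```

View pics/g1.png

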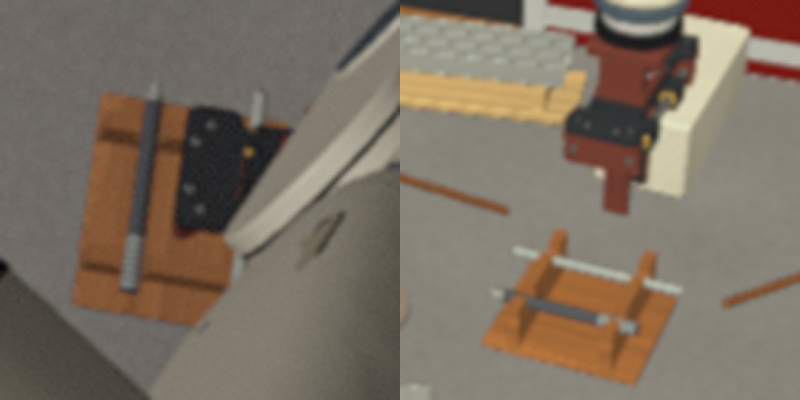

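Call:
servo_tool([
  [0,0,-3,0,0,0,0],
  [0,0,-6,0,0,0,0],
  [0,0,-9,0,0,0,0],
  [0,0,-11.1,0,0,0,0],
  [0,0,-11.1,0,0,0,0],
  [0,0,-11.1,0,0,0,0],
  [0,0,-11.1,0,0,0,-1],
  [0,0,-11.1,0,0,0,-1],
  [0,0,-11.1,0,0,0,-1],
  [0,0,-11.1,0,0,0,-1],
  [0,0,-11.1,0,0,0,-1],
  [0,0,-11.1,0,0,0,-1],
])

```text
t: 2.58
ee_pos: [444.5, -330.9, 22.3]
orientation: [3.138, -0.138, 0.002]
ft_force: [-0.5, -0.1, 1.5]
width: 8.1
grasp_force: 30.0
```

```bash
python3 -c "
from h import *
o=ctrl.get_obs();print(o['ee_pos'],o['orientation'],o['width'],o['grasp_force'],o['ft_force'],o['moment'])"
```

```text
[ 444.51088744 -330.91453479   22.3011316 ] [ 3.13780662e+00 -1.37993943e-01  1.51566439e-03] 8.114830022696522 30.03941684961319 [-0.45856747 -0.09399518  1.51504926] [-0.03542636 -0.08903384 -0.07256245]
```

Call:
servo_tool([
  [0,0,2,0,0,0,-1],
  [0,0,5,0,0,0,-1],
  [0,0,9.3,0,0,0,-1],
  [1,3,10,0,0,7,-1],
  [2,6,10,0,0,14,-1],
  [3,10,10,0,0,21,-1],
  [4,14,10,0,0,28,-1],
  [5,18,10,0,0,35,-1],
  [6,22,10,0,0,42,-1],
  [6.2,26,10,0,0,49,-1],
  [6.2,28,10,0,0,56,-1],
  [6.2,29.3,10,0,0,63,-1],
  [6.2,29.3,9.4,0,0,63,-1],
  [6.2,29.3,9.4,0,0,63,-1],
  [6.2,29.3,9.4,0,0,63,-1],
  [6.2,29.3,9.4,0,0,63,-1],
])

```text
t: 3.92
ee_pos: [506.1, -38.6, 115.5]
orientation: [-2.751, -1.517, 0.001]
ft_force: [0.3, -0.1, -1.0]
width: 7.9
grasp_force: 30.0
```

```bash
python3 - <<'E'
from h import *
t=ctrl.get_image('top'); s=ctrl.get_image('side')
crop=lambda d,x,y,w,h,W,H: cv2.resize(d['image'][y:y+h,x:x+w,::-1],(W,H),interpolation=cv2.INTER_CUBIC)
cv2.imwrite('pics/g2.png',np.hstack([crop(t,210,130,100,150,400,600),crop(s,220,220,80,120,400,600)]))
o=ctrl.get_obs();print(o['t'],o['ee_pos'],o['orientation'],o['qpos'],o['width'],o['ft_force'],o['moment'])
E
```

```text
4.0167 [506.20827549 -38.63860362 115.69079298] [2.75043784e+00 1.51798246e+00 2.95554131e-05] [-9.95963366e-02  4.13811390e-01  1.95981081e+00 -6.48325243e-05
  7.67916528e-01  4.62636267e-01] 8.111856860520048 [ 0.92331453 -0.42385796 -0.50460584] [-0.01346499 -0.00309773 -0.01664769]
```

View pics/g2.png

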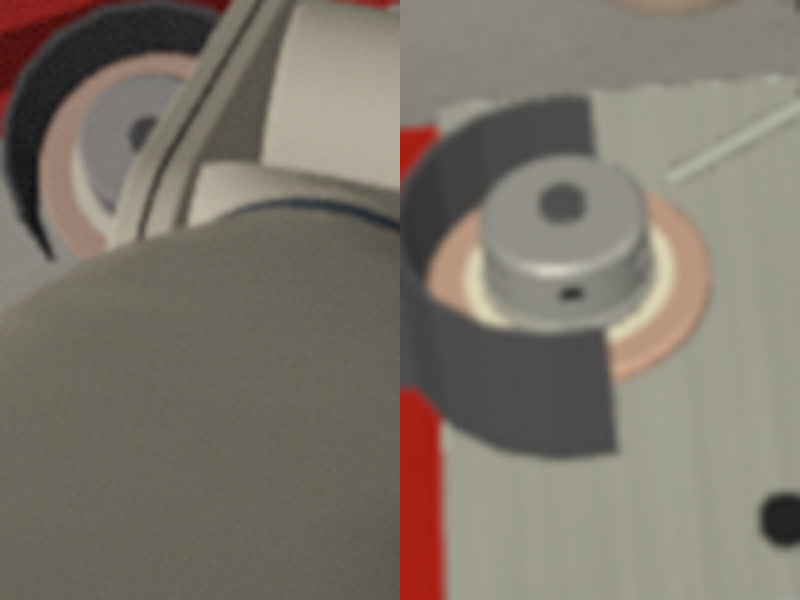

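```bash
python3 - <<'E'
from h import *
s=ctrl.get_image('side'); t=ctrl.get_image('top')
print('tip exp px',proj(s,(562.7,51.8,134)),'onz',onz(s,274.4,256,134))
for C in((594,102),(593,100)):
  print(C,'spindle',proj(s,(*C,158)),proj(t,(*C,158)))
  for w in(118,178,238): print(w,proj(s,(C[0]+38*np.cos(np.radians(w)),C[1]+38*np.sin(np.radians(w)),134)),proj(t,(C[0]+38*np.cos(np.radians(w)),C[1]+38*np.sin(np.radians(w)),134)))
im=s['image'][265:285,244:284].astype(int).mean(2); print(im.round().astype(int)[4:18])
# wheel circle in side: pink mask centroid-free check of bar: edges
im=s['image'][225:262,265:310].astype(int).mean(2)
for r in (10,14,18,22,26,30): print(r+225, im[r].round().astype(int).tolist())
E
```

```text
tip exp px (np.float64(274.26174341267966), np.float64(255.3105334817294)) onz [561.58011505  53.83753355 134.        ]
(594, 102) spindle (np.float64(252.55078536999687), np.float64(259.580291740217)) (np.float64(246.57000696438973), np.float64(162.95735953303242))
118 (np.float64(254.9986260673366), np.float64(279.23800519772556)) (np.float64(231.14398511966354), np.float64(173.73967992152828))
178 (np.float64(268.834927444085), np.float64(271.2239616726377)) (np.float64(245.36576086507807), np.float64(184.39166506641826))
238 (np.float64(266.91124640003517), np.float64(259.4826831820378)) (np.float64(262.53293112285263), np.float64(177.62514052783763))
(593, 100) spindle (np.float64(253.31220480588826), np.float64(259.0755534078674)) (np.float64(247.48820373246025), np.float64(163.51035261357737))
118 (np.float64(255.76513672877468), np.float64(278.7081276662871)) (np.float64(232.03821098003593), np.float64(174.28334875552179))
178 (np.float64(269.5756456480121), np.float64(270.7103525768309)) (np.float64(246.26808960197707), np.float64(184.94077359916136))
238 (np.float64(267.636
[... 3114 characters left out ...]
5, 67, 65]
247 [152, 154, 153, 154, 154, 154, 154, 153, 153, 153, 153, 153, 153, 152, 152, 151, 150, 148, 145, 148, 154, 159, 166, 169, 166, 160, 151, 146, 144, 145, 149, 150, 150, 151, 152, 154, 148, 135, 131, 131, 131, 130, 129, 129, 130]
251 [152, 152, 154, 154, 154, 155, 154, 154, 153, 150, 148, 146, 145, 153, 160, 166, 169, 166, 159, 151, 146, 144, 146, 148, 149, 151, 152, 152, 150, 150, 151, 151, 151, 150, 150, 148, 142, 133, 132, 132, 132, 131, 131, 131, 131]
255 [135, 137, 146, 153, 153, 154, 154, 154, 161, 170, 167, 159, 150, 145, 144, 144, 147, 150, 152, 153, 153, 152, 153, 151, 150, 150, 150, 152, 151, 150, 150, 151, 151, 151, 150, 150, 150, 142, 131, 131, 132, 133, 131, 131, 130]
```

Call:
servo_tool([
  [0.05,0.56,0.05,0,0,-1.5,-1],
  [0.3,0.95,0.05,0,0,-1.5,-1],
  [0.6,1.4,0.05,0,0,-1.5,-1],
  [0.71,1.56,0.05,0,0,-1.5,-1],
  [0.82,1.73,0.05,0,0,-1.5,-1],
  [0.93,1.9,0.05,0,0,-1.5,-1],
  [1.04,2.06,0.05,0,0,-1.5,-1],
  [1.15,2.23,0.05,0,0,-1.5,-1],
  [1.15,2.23,0.05,0,0,-1.5,-1],
  [1.15,2.23,0.05,0,0,-1.5,-1],
])

```text
t: 4.95
ee_pos: [517.6, -15.3, 116.1]
orientation: [-2.768, -1.486, 0.0]
ft_force: [0.7, -0.1, -0.8]
width: 8.3
grasp_force: 30.0
```

```bash
cat > st.py <<'E'
from h import *
o=ctrl.get_obs();p=o['ee_pos'];v=o['orientation'];yaw=np.degrees(2*np.arctan2(v[1],v[0]))
C=np.array([595,100.5]); d=p[:2]-C
print('t',o['t'],'p',p.round(1),'yaw',(yaw+180)%360-180,'F',o['ft_force'].round(1),'M',o['moment'].round(2),'r',np.hypot(*d).round(1),'w',(np.degrees(np.arctan2(d[1],d[0]))%360).round(1),'q',o['qpos'].round(2),o['width'].round(1))
E
python3 st.py
```

```text
Traceback (most recent call last):
  File "st.py", line 4, in <module>
    print('t',o['t'],'p',p.round(1),'yaw',(yaw+180)%360-180,'F',o['ft_force'].round(1),'M',o['moment'].round(2),'r',np.hypot(*d).round(1),'w',(np.degrees(np.arctan2(d[1],d[0]))%360).round(1),'q',o['qpos'].round(2),o['width'].round(1))
                                                                                                                                                                                                                      ^^^^^^^^^^^^^^^^
AttributeError: 'float' object has no attribute 'round'
```

Call:
servo_tool([
  [0.11,0.17,0,0,0,0,-1],
  [0.22,0.33,0,0,0,0,-1],
  [0.33,0.5,0,0,0,0,-1],
  [0.44,0.67,0,0,0,0,-1],
  [0.55,0.83,0,0,0,0,-1],
  [0.66,1.0,0,0,0,0,-1],
  [0.77,1.17,0,0,0,0,-1],
  [0.88,1.33,0,0,0,0,-1],
  [0.99,1.5,0,0,0,0,-1],
  [0.99,1.5,0,0,0,0,-1],
])

```text
t: 5.78
ee_pos: [527.8, -0.1, 116.2]
orientation: [2.768, 1.486, 0.0]
ft_force: [-0.3, -0.8, -1.1]
width: 8.2
grasp_force: 30.0
```

```bash
sed -i 's/.round(1))$/)/' st.py; python3 st.py
```

```text
t 5.7833 p [ 5.278e+02 -1.000e-01  1.162e+02] yaw 56.46619093025612 F [-0.3 -0.8 -1.1] M [-0.08 -0.06 -0.01] r 120.9 w 236.3 q [-0.02  0.44  1.92  0.    0.79  0.56] 8.249859371898467
```

```bash
cat > arc.py <<'E'
import sys,numpy as np
r,w0,w1,n=map(float,sys.argv[1:5]); w=np.linspace(w0,w1,int(n)+1)
f=lambda a:r/10*np.array([np.cos(np.radians(a)),np.sin(np.radians(a))])
print([[*(float(x) for x in (f(a)-f(w0)).round(2)),-round(abs(a-w0)/360*.25,2),0,0,round(float(a-w0),1),-1] for a in w[1:]])
E
python3 arc.py 121 236.4 150.4 18
```

```text
[[-0.82, 0.59, np.float64(-0.0), 0, 0, -4.8, -1], [-1.58, 1.25, np.float64(-0.01), 0, 0, -9.6, -1], [-2.29, 1.97, np.float64(-0.01), 0, 0, -14.3, -1], [-2.93, 2.75, np.float64(-0.01), 0, 0, -19.1, -1], [-3.51, 3.58, np.float64(-0.02), 0, 0, -23.9, -1], [-4.01, 4.45, np.float64(-0.02), 0, 0, -28.7, -1], [-4.45, 5.36, np.float64(-0.02), 0, 0, -33.4, -1], [-4.8, 6.3, np.float64(-0.03), 0, 0, -38.2, -1], [-5.07, 7.27, np.float64(-0.03), 0, 0, -43.0, -1], [-5.27, 8.26, np.float64(-0.03), 0, 0, -47.8, -1], [-5.38, 9.27, np.float64(-0.04), 0, 0, -52.6, -1], [-5.4, 10.28, np.float64(-0.04), 0, 0, -57.3, -1], [-5.34, 11.28, np.float64(-0.04), 0, 0, -62.1, -1], [-5.2, 12.28, np.float64(-0.05), 0, 0, -66.9, -1], [-4.98, 13.26, np.float64(-0.05), 0, 0, -71.7, -1], [-4.67, 14.23, np.float64(-0.05), 0, 0, -76.4, -1], [-4.29, 15.16, np.float64(-0.06), 0, 0, -81.2, -1], [-3.82, 16.06, np.float64(-0.06), 0, 0, -86.0, -1]]
```

First a short part of the swing as a test.

Call:
servo_tool([
  [-0.82,0.59,0,0,0,-4.8,-1],
  [-1.58,1.25,-0.01,0,0,-9.6,-1],
  [-2.29,1.97,-0.01,0,0,-14.3,-1],
  [-2.93,2.75,-0.01,0,0,-19.1,-1],
  [-3.51,3.58,-0.02,0,0,-23.9,-1],
  [-3.51,3.58,-0.02,0,0,-23.9,-1],
])

```text
t: 6.28
ee_pos: [492.4, 35.8, 116.2]
orientation: [3.016, 0.877, 0.002]
ft_force: [0.8, -5.0, -0.2]
width: 8.4
grasp_force: 30.2
```

```bash
python3 st.py
```

```text
t 6.2833 p [492.4  35.8 116.2] yaw 32.41052187349737 F [ 0.8 -5.  -0.2] M [-0.79 -0.21 -0.25] r 121.3 w 212.2 q [ 0.05  0.4   1.99 -0.    0.75  1.05] 8.350099003592959
```

Call:
servo_tool([
  [-0.5,0.87,0,0,0,-4.8,-1],
  [-0.94,1.78,0,0,0,-9.5,-1],
  [-1.29,2.72,-0.01,0,0,-14.3,-1],
  [-1.56,3.69,-0.01,0,0,-19.1,-1],
  [-1.76,4.68,-0.01,0,0,-23.9,-1],
  [-1.87,5.69,-0.02,0,0,-28.7,-1],
  [-1.89,6.7,-0.02,0,0,-33.4,-1],
  [-1.83,7.7,-0.02,0,0,-38.2,-1],
  [-1.69,8.7,-0.03,0,0,-43.0,-1],
  [-1.47,9.68,-0.03,0,0,-47.8,-1],
  [-1.16,10.65,-0.03,0,0,-52.5,-1],
  [-0.78,11.58,-0.04,0,0,-57.3,-1],
  [-0.31,12.48,-0.04,0,0,-62.1,-1],
  [-0.31,12.48,-0.04,0,0,-62.1,-1],
  [-0.31,12.48,-0.04,0,0,-62.1,-1],
])

```text
t: 7.53
ee_pos: [488.7, 159.6, 115.1]
orientation: [3.038, -0.794, -0.003]
ft_force: [-2.2, -4.0, -0.1]
width: 8.0
grasp_force: 30.2
```

```bash
python3 st.py; python3 - <<'E'
from h import *
t=ctrl.get_image('top'); s=ctrl.get_image('side')
crop=lambda d,x,y,w,h,W,H: cv2.resize(d['image'][y:y+h,x:x+w,::-1],(W,H),interpolation=cv2.INTER_CUBIC)
cv2.imwrite('pics/g3.png',np.hstack([crop(t,180,110,120,120,400,400),crop(s,220,230,80,80,400,400)]))
E
```

```text
t 7.5333 p [488.7 159.6 115.1] yaw -29.285759823512876 F [-2.2 -4.  -0.1] M [-0.54  0.32 -0.3 ] r 121.7 w 150.9 q [ 0.29  0.42  1.94 -0.    0.78  2.38] 7.979989509986629
```

View pics/g3.png

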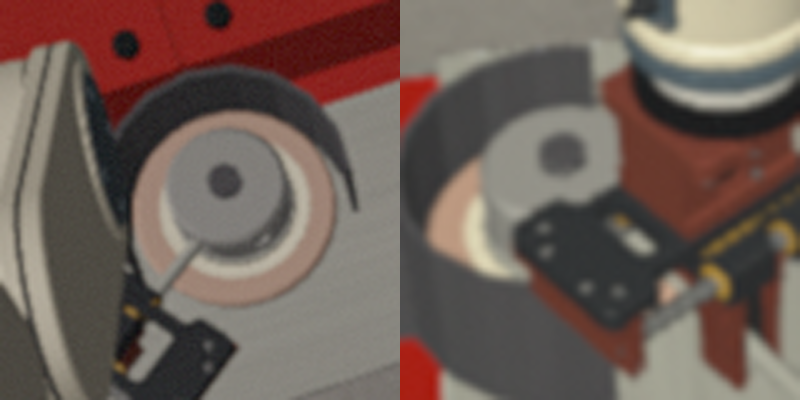

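```bash
python3 - <<'E'
from h import *
t=ctrl.get_image('top')
C=(595,100.5); print('sp',proj(t,(*C,154)))
for w in(205,210,215,220,225): print(w,proj(t,(C[0]+38*np.cos(np.radians(w)),C[1]+38*np.sin(np.radians(w)),133.5)))
im=t['image'][174:192,246:272].astype(int).mean(2); print(im.round().astype(int))
d=t['image'][155:172,238:256].astype(int).mean(2); m=d<105; print('spindle',np.argwhere(m).mean(0)[::-1]+[238,155])
for r in(121,140,165):
  for w in (150.9,155,219): print(r,w,np.round([C[0]+r*np.cos(np.radians(w)),C[1]+r*np.sin(np.radians(w))],1))
E
```

```text
sp (np.float64(247.65125921215264), np.float64(163.2540081592491))
205 (np.float64(254.75316767790048), np.float64(183.19066630200783))
210 (np.float64(256.2558647261343), np.float64(182.612041311939))
215 (np.float64(257.7026657136459), np.float64(181.9120459479132))
220 (np.float64(259.08237925743407), np.float64(181.09623946529922))
225 (np.float64(260.38436922548715), np.float64(180.17108751969863))
[[124 125 126 124 124 126 126 126 125 122 125 126 126 125 120 105  88  77
   66  62  80 113 142 163 174 171]
 [125 125 126 125 126 128 125 125 125 125 127 126 126 120 108  95  79  73
   67  69  84 113 148 169 173 171]
 [125 127 126 126 124 126 124 125 125 126 126 125 120 110  94  84  75  72
   67  73  94 116 154 170 174 169]
 [127 125 125 126 125 126 126 126 127 127 124 122 112  96  86  76  70  70
   71  85 105 132 159 171 174 162]
 [126 127 126 126 125 127 128 125 124 123 120 112  98  89  80  74  67  67
   80 100 114 146 167 173 171 156]
 [125 124 125 124 123 125 127 125 121 115 106  95  86  83  82  75  67  74
   94 109 124 156 170 174 169 150]
 [125 127 125 124 124 123 121 117 112 1
[... 809 characters left out ...]
43 135 135 134 135 137]
 [125 125 123 123 122 120 125 126 126 135 146 151 162 169 175 174 170 164
  154 143 136 135 136 135 137 137]
 [145 144 144 143 142 142 145 147 150 160 168 170 171 173 172 168 158 148
  142 136 134 136 135 136 137 137]
 [170 170 168 171 170 168 168 170 169 172 172 173 172 167 162 153 142 136
  135 136 136 137 134 137 135 130]
 [173 174 176 174 174 172 172 173 172 169 166 165 160 153 143 139 135 136
  135 137 136 137 136 136 130 115]]
spindle [247.0212766  163.94680851]
121 150.9 [489.3 159.3]
121 155 [485.3 151.6]
121 219 [501.   24.4]
140 150.9 [472.7 168.6]
140 155 [468.1 159.7]
140 219 [486.2  12.4]
165 150.9 [450.8 180.7]
165 155 [445.5 170.2]
165 219 [466.8  -3.3]
```

```bash
cat > arc2.py <<'E'
import sys,numpy as np
# r w0 w1 n  base_x base_y base_w
r,w0,w1,n,bx,by,bw=map(float,sys.argv[1:8])
for a in np.linspace(w0,w1,int(n)+1):
    print([round(float((595+r*np.cos(np.radians(a))-bx)/10),2),round(float((100.5+.8+r*np.sin(np.radians(a))-by)/10),2),round(float(a-bw),1)])
E
python3 arc2.py 165 154.4 220 10 489.35 160.2 150.5
```

```text
[-4.32, 1.24, 3.9]
[-5.03, -0.51, 10.5]
[-5.55, -2.32, 17.0]
[-5.85, -4.19, 23.6]
[-5.93, -6.07, 30.1]
[-5.8, -7.96, 36.7]
[-5.46, -9.81, 43.3]
[-4.91, -11.62, 49.8]
[-4.15, -13.35, 56.4]
[-3.2, -14.98, 62.9]
[-2.07, -16.5, 69.5]
```

Call:
servo_tool([
  [-0.35,-0.74,0,0,0,4,-1],
  [-1.3,-0.3,0,0,0,4,-1],
  [-2.4,0.24,0,0,0,4,-1],
  [-3.6,0.8,0,0,0,4,-1],
  [-4.32,1.2,0,0,0,4,-1],
  [-5.03,-0.51,0,0,0,10.5,-1],
  [-5.55,-2.32,0,0,0,17,-1],
  [-5.85,-4.19,0,0,0,23.6,-1],
  [-5.93,-6.07,0,0,0,30.1,-1],
  [-5.8,-7.96,0,0,0,36.7,-1],
  [-5.46,-9.81,0,0,0,43.3,-1],
  [-4.91,-11.62,0,0,0,49.8,-1],
  [-4.15,-13.35,0,0,0,56.4,-1],
  [-3.2,-14.98,0,0,0,62.9,-1],
  [-2.07,-16.5,0,0,0,69.5,-1],
  [-2.07,-16.5,0,0,0,69.5,-1],
  [-2.07,-16.5,0,0,0,69.5,-1],
  [-2.07,-16.5,0,0,0,69.5,-1],
])

```text
t: 9.18
ee_pos: [467.8, -3.9, 115.5]
orientation: [-2.954, -1.069, 0.001]
ft_force: [-0.2, -0.4, -0.7]
width: 8.1
grasp_force: 30.0
```

```bash
python3 st.py; python3 - <<'E'
from h import *
t=ctrl.get_image('top'); s=ctrl.get_image('side')
crop=lambda d,x,y,w,h,W,H: cv2.resize(d['image'][y:y+h,x:x+w,::-1],(W,H),interpolation=cv2.INTER_CUBIC)
cv2.imwrite('pics/g4.png',np.hstack([crop(t,210,130,100,100,400,400),crop(s,220,220,90,90,400,400)]))
E
```

```text
t 9.1833 p [467.8  -3.9 115.5] yaw 39.80399352276697 F [-0.2 -0.4 -0.7] M [-0.02 -0.03 -0.02] r 164.5 w 219.4 q [-0.03  0.37  2.04  0.    0.73  0.84] 8.146132203808927
```

View pics/g4.png

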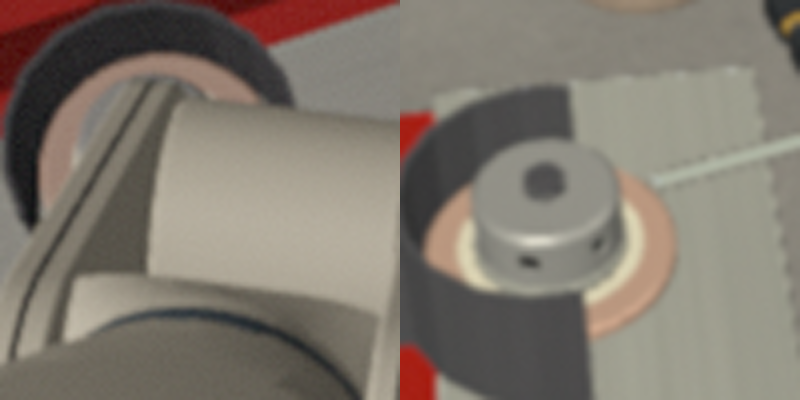

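```bash
cat > hol.py <<'E'
from h import *
s=ctrl.get_image('side'); C=(595,100.5)
im=s['image'][268:286,240:272].astype(float).mean(2)
m=im<92; n,l,st,c=cv2.connectedComponentsWithStats(m.astype(np.uint8))
for k in range(1,n): print('blob',st[k,4],c[k]+[240,268])
for w in (95,100,105,155,160,165): print(w,np.round(proj(s,(C[0]+38*np.cos(np.radians(w)),C[1]+38*np.sin(np.radians(w)),133.5)),1))
E
python3 hol.py
```

```text
blob 2 [264.  274.5]
blob 7 [248.71428571 278.42857143]
95 [248.  278.7]
100 [249.5 278.9]
105 [250.9 279. ]
155 [264.8 275. ]
160 [265.8 274.2]
165 [266.8 273.3]
```

Call:
servo_tool([
  [-0.2,0.34,0,0,0,-2,-1],
  [-0.2,0.34,0,0,0,-2,-1],
  [0.3,0.73,0,0,0,-2,-1],
  [0.7,1.04,0,0,0,-2,-1],
  [0.95,1.23,0,0,0,-2,-1],
  [1.11,1.36,0,0,0,-2,-1],
  [1.27,1.48,0,0,0,-2,-1],
  [1.43,1.61,0,0,0,-2,-1],
  [1.59,1.73,0,0,0,-2,-1],
  [1.69,1.82,0,0,0,-2,-1],
  [1.69,1.82,0,0,0,-2,-1],
])

```text
t: 10.25
ee_pos: [485.6, 13.6, 115.5]
orientation: [-2.971, -1.022, 0.0]
ft_force: [-0.3, 0.9, -0.9]
width: 7.9
grasp_force: 30.0
```

```bash
python3 st.py
```

```text
t 10.25 p [485.6  13.6 115.5] yaw 37.96222881828152 F [-0.3  0.9 -0.9] M [0.17 0.05 0.11] r 139.7 w 218.5 q [0.   0.39 2.01 0.   0.75 0.91] 7.858124072845088
```

Call:
servo_tool([
  [0.12,0.14,0,0,0,-0.3,-1],
  [0.28,0.27,0,0,0,-0.3,-1],
  [0.44,0.39,0,0,0,-0.3,-1],
  [0.6,0.51,0,0,0,-0.3,-1],
  [0.76,0.63,0,0,0,-0.3,-1],
  [0.92,0.76,0,0,0,-0.3,-1],
  [1.08,0.88,0,0,0,-0.3,-1],
  [1.24,1.01,0,0,0,-0.3,-1],
  [1.44,1.17,0,0,0,-0.3,-1],
  [1.44,1.17,0,0,0,-0.3,-1],
])

```text
t: 11.08
ee_pos: [500.4, 25.4, 115.6]
orientation: [2.973, 1.014, 0.001]
ft_force: [-0.3, 1.8, -0.8]
width: 8.2
grasp_force: 30.1
```

```bash
python3 st.py; python3 arc2.py 121 218 149.5 14 499.95 25.7 218
```

```text
t 11.0833 p [500.4  25.4 115.6] yaw 37.664263334276654 F [-0.3  1.8 -0.8] M [0.23 0.11 0.19] r 120.7 w 218.4 q [0.03 0.41 1.97 0.   0.76 0.94] 8.232923985570299
[-0.03, 0.11, 0.0]
[-0.63, 0.95, -4.9]
[-1.16, 1.84, -9.8]
[-1.61, 2.77, -14.7]
[-1.97, 3.73, -19.6]
[-2.26, 4.73, -24.5]
[-2.46, 5.74, -29.4]
[-2.57, 6.77, -34.2]
[-2.59, 7.8, -39.1]
[-2.53, 8.83, -44.0]
[-2.38, 9.85, -48.9]
[-2.14, 10.86, -53.8]
[-1.81, 11.84, -58.7]
[-1.41, 12.79, -63.6]
[-0.92, 13.7, -68.5]
```

Call:
servo_tool([
  [-0.63,0.95,0,0,0,-4.9,-1],
  [-1.16,1.84,-0.01,0,0,-9.8,-1],
  [-1.61,2.77,-0.01,0,0,-14.7,-1],
  [-1.97,3.73,-0.01,0,0,-19.6,-1],
  [-2.26,4.73,-0.02,0,0,-24.5,-1],
  [-2.46,5.74,-0.02,0,0,-29.4,-1],
  [-2.57,6.77,-0.02,0,0,-34.2,-1],
  [-2.59,7.8,-0.03,0,0,-39.1,-1],
  [-2.53,8.83,-0.03,0,0,-44,-1],
  [-2.38,9.85,-0.03,0,0,-48.9,-1],
  [-2.14,10.86,-0.04,0,0,-53.8,-1],
  [-1.81,11.84,-0.04,0,0,-58.7,-1],
  [-1.41,12.79,-0.05,0,0,-63.6,-1],
  [-0.92,13.7,-0.05,0,0,-68.5,-1],
  [-0.92,13.7,-0.05,0,0,-68.5,-1],
  [-0.92,13.7,-0.05,0,0,-68.5,-1],
])

```text
t: 12.42
ee_pos: [491.2, 161.8, 115.0]
orientation: [3.029, -0.832, 0.001]
ft_force: [1.0, -5.3, -0.3]
width: 7.8
grasp_force: 30.2
```

```bash
python3 st.py; python3 arc2.py 165 153.5 218 10 490.75 162.7 149.5
```

```text
t 12.4167 p [491.2 161.8 115. ] yaw -30.705765290763367 F [ 1.  -5.3 -0.3] M [-0.67 -0.11 -0.22] r 120.6 w 149.4 q [ 0.3   0.43  1.94 -0.    0.78  2.4 ] 7.785772636343531
[-4.34, 1.22, 4.0]
[-5.07, -0.48, 10.4]
[-5.61, -2.26, 16.9]
[-5.95, -4.09, 23.3]
[-6.07, -5.94, 29.8]
[-5.99, -7.79, 36.2]
[-5.7, -9.63, 42.7]
[-5.21, -11.42, 49.2]
[-4.52, -13.14, 55.6]
[-3.64, -14.77, 62.1]
[-2.58, -16.3, 68.5]
```

Call:
servo_tool([
  [-0.38,-0.74,0,0,0,4,-1],
  [-1.3,-0.29,0,0,0,4,-1],
  [-2.4,0.25,0,0,0,4,-1],
  [-3.6,0.85,0,0,0,4,-1],
  [-4.34,1.22,0,0,0,4,-1],
  [-5.07,-0.48,0,0,0,10.4,-1],
  [-5.61,-2.26,0,0,0,16.9,-1],
  [-5.95,-4.09,0,0,0,23.3,-1],
  [-6.07,-5.94,0,0,0,29.8,-1],
  [-5.99,-7.79,0,0,0,36.2,-1],
  [-5.7,-9.63,0,0,0,42.7,-1],
  [-5.21,-11.42,0,0,0,49.2,-1],
  [-4.52,-13.14,0,0,0,55.6,-1],
  [-3.64,-14.77,0,0,0,62.1,-1],
  [-2.58,-16.3,0,0,0,68.5,-1],
  [-2.58,-16.3,0,0,0,68.5,-1],
  [-2.58,-16.3,0,0,0,68.5,-1],
  [-2.58,-16.3,0,0,0,68.5,-1],
])

```text
t: 13.92
ee_pos: [464.1, -0.0, 115.0]
orientation: [-2.974, -1.01, 0.001]
ft_force: [0.7, 0.8, -1.0]
width: 8.2
grasp_force: 30.0
```

```bash
python3 st.py; python3 hol.py
```

```text
t 13.9167 p [464.1  -0.  115. ] yaw 37.50813021594041 F [ 0.7  0.8 -1. ] M [ 0.01 -0.01 -0.03] r 165.1 w 217.5 q [-0.03  0.36  2.05  0.    0.73  0.89] 8.221137891079998
blob 4 [263.5 275. ]
blob 6 [248.  278.5]
95 [248.  278.7]
100 [249.5 278.9]
105 [250.9 279. ]
155 [264.8 275. ]
160 [265.8 274.2]
165 [266.8 273.3]
```

Call:
servo_tool([
  [-0.26,0.52,0,0,0,-2,-1],
  [-0.26,0.52,0,0,0,-2,-1],
  [0.25,0.88,0,0,0,-2,-1],
  [0.65,1.17,0,0,0,-2,-1],
  [0.9,1.35,0,0,0,-2,-1],
  [1.06,1.46,0,0,0,-2,-1],
  [1.22,1.58,0,0,0,-2,-1],
  [1.38,1.69,0,0,0,-2,-1],
  [1.54,1.81,0,0,0,-2,-1],
  [1.69,1.91,0,0,0,-2,-1],
  [1.69,1.91,0,0,0,-2,-1],
])

```text
t: 14.88
ee_pos: [482.1, 18.4, 115.0]
orientation: [-2.991, -0.962, -0.0]
ft_force: [-0.8, 1.2, -0.3]
width: 8.3
grasp_force: 30.0
```

```bash
python3 st.py
```

```text
t 14.8833 p [482.1  18.4 115. ] yaw 35.65594080906459 F [-0.8  1.2 -0.3] M [ 0.09 -0.02  0.1 ] r 139.6 w 216.0 q [0.01 0.38 2.01 0.   0.74 0.96] 8.29652008985986
```

Continue in by 18.5 mm.

Call:
servo_tool([
  [0.14,0.13,0,0,0,-0.3,-1],
  [0.3,0.25,0,0,0,-0.3,-1],
  [0.46,0.36,0,0,0,-0.3,-1],
  [0.62,0.48,0,0,0,-0.3,-1],
  [0.78,0.6,0,0,0,-0.3,-1],
  [0.95,0.71,0,0,0,-0.3,-1],
  [1.12,0.83,0,0,0,-0.3,-1],
  [1.3,0.96,0,0,0,-0.3,-1],
  [1.49,1.11,0,0,0,-0.3,-1],
  [1.49,1.11,0,0,0,-0.3,-1],
])

```text
t: 15.72
ee_pos: [497.3, 29.6, 115.1]
orientation: [2.993, 0.954, 0.001]
ft_force: [0.0, 2.2, -0.5]
width: 7.9
grasp_force: 30.0
```

```bash
python3 st.py; python3 arc2.py 121 215.5 167.5 10 496.75 30.2 215.5
```

```text
t 15.7167 p [497.3  29.6 115.1] yaw 35.36413255516558 F [ 0.   2.2 -0.5] M [0.16 0.02 0.09] r 120.7 w 216.0 q [0.04 0.4  1.98 0.   0.76 0.99] 7.913586263461557
[-0.03, 0.08, 0.0]
[-0.58, 0.93, -4.8]
[-1.06, 1.82, -9.6]
[-1.46, 2.75, -14.4]
[-1.79, 3.71, -19.2]
[-2.03, 4.7, -24.0]
[-2.19, 5.7, -28.8]
[-2.27, 6.71, -33.6]
[-2.26, 7.72, -38.4]
[-2.17, 8.73, -43.2]
[-1.99, 9.73, -48.0]
```

Call:
servo_tool([
  [-0.58,0.93,0,0,0,-4.8,-1],
  [-1.06,1.82,-0.01,0,0,-9.6,-1],
  [-1.46,2.75,-0.01,0,0,-14.4,-1],
  [-1.79,3.71,-0.01,0,0,-19.2,-1],
  [-2.03,4.7,-0.02,0,0,-24,-1],
  [-2.19,5.7,-0.02,0,0,-28.8,-1],
  [-2.27,6.71,-0.02,0,0,-33.6,-1],
  [-2.26,7.72,-0.03,0,0,-38.4,-1],
  [-2.26,7.72,-0.03,0,0,-38.4,-1],
])

```text
t: 16.47
ee_pos: [474.6, 107.1, 114.9]
orientation: [3.14, -0.087, 0.002]
ft_force: [1.1, -4.1, -0.7]
width: 8.3
grasp_force: 30.2
```

```bash
python3 st.py; python3 arc2.py 121 177.1 160.1 8 474.15 107.4 177.1
```

```text
t 16.4667 p [474.6 107.1 114.9] yaw -3.178950990036782 F [ 1.1 -4.1 -0.7] M [-0.7  -0.09 -0.25] r 120.6 w 176.8 q [ 0.2   0.39  2.01 -0.    0.75  1.82] 8.254765048628943
[0.0, 0.0, 0.0]
[0.03, 0.45, -2.1]
[0.08, 0.9, -4.2]
[0.14, 1.34, -6.4]
[0.22, 1.78, -8.5]
[0.32, 2.22, -10.6]
[0.43, 2.65, -12.8]
[0.56, 3.08, -14.9]
[0.71, 3.51, -17.0]
```

Call:
servo_tool([
  [0.03,0.45,0,0,0,-2.1,-1],
  [0.08,0.9,0,0,0,-4.2,-1],
  [0.11,1.12,0,0,0,-5.3,-1],
  [0.14,1.34,0,0,0,-6.4,-1],
  [0.14,1.34,0,0,0,-6.4,-1],
])

```text
t: 16.88
ee_pos: [475.9, 119.7, 114.8]
orientation: [3.131, -0.258, 0.001]
ft_force: [1.3, -4.2, -1.1]
width: 8.2
grasp_force: 30.2
```

```bash
python3 st.py
```

```text
t 16.8833 p [475.9 119.7 114.8] yaw -9.427149297744307 F [ 1.3 -4.2 -1.1] M [-0.82 -0.18 -0.27] r 120.7 w 170.9 q [ 0.22  0.39  2.   -0.    0.75  1.96] 8.175655989224905
```

Call:
servo_tool([
  [0.04,0.22,0,0,0,-1.05,-1],
  [0.08,0.44,0,0,0,-2.1,-1],
  [0.08,0.44,0,0,0,-2.1,-1],
])

```text
t: 17.13
ee_pos: [476.6, 123.7, 114.8]
orientation: [3.125, -0.315, 0.001]
ft_force: [2.0, -7.9, -0.9]
width: 8.3
grasp_force: 30.2
```

```bash
python3 st.py
```

```text
t 17.1333 p [476.6 123.7 114.8] yaw -11.507150224175263 F [ 2.  -7.9 -0.9] M [-1.21 -0.23 -0.27] r 120.6 w 168.9 q [ 0.23  0.4   1.99 -0.    0.75  2.  ] 8.259147603195037
```

Call:
servo_tool([
  [0.05,0.22,0,0,0,-1.05,-1],
  [0.09,0.43,0,0,0,-2.1,-1],
  [0.09,0.43,0,0,0,-2.1,-1],
  [0.09,0.43,0,0,0,-2.1,-1],
])

```text
t: 17.47
ee_pos: [477.4, 127.4, 114.7]
orientation: [3.118, -0.37, 0.0]
ft_force: [1.7, -9.9, -0.4]
width: 8.0
grasp_force: 30.2
```

```bash
python3 st.py
```

```text
t 17.4667 p [477.4 127.4 114.7] yaw -13.550402787138523 F [ 1.7 -9.9 -0.4] M [-1.54 -0.32 -0.25] r 120.6 w 167.1 q [ 0.24  0.4   1.99 -0.    0.75  2.05] 8.04916759614513
```

Call:
servo_tool([
  [0.05,0.22,0,0,0,-1.05,-1],
  [0.1,0.43,0,0,0,-2.1,-1],
  [0.16,0.64,0,0,0,-3.1,-1],
  [0.16,0.64,0,0,0,-3.1,-1],
  [0.16,0.64,0,0,0,-3.1,-1],
  [0.16,0.64,0,0,0,-3.1,-1],
])

```text
t: 17.97
ee_pos: [478.8, 133.1, 114.6]
orientation: [3.106, -0.454, -0.0]
ft_force: [2.1, -14.2, -0.1]
width: 8.0
grasp_force: 30.2
```

```bash
python3 st.py; python3 - <<'E'
from h import *
t=ctrl.get_image('top'); s=ctrl.get_image('side')
crop=lambda d,x,y,w,h,W,H: cv2.resize(d['image'][y:y+h,x:x+w,::-1],(W,H),interpolation=cv2.INTER_CUBIC)
cv2.imwrite('pics/g5.png',np.hstack([crop(t,200,130,100,100,400,400),crop(s,220,230,80,80,400,400)]))
E
```

```text
t 17.9667 p [478.8 133.1 114.6] yaw -16.631854766041926 F [  2.1 -14.2  -0.1] M [-2.31 -0.34 -0.23] r 120.7 w 164.3 q [ 0.25  0.4   1.98 -0.    0.76  2.11] 7.989125411192267
```

View pics/g5.png

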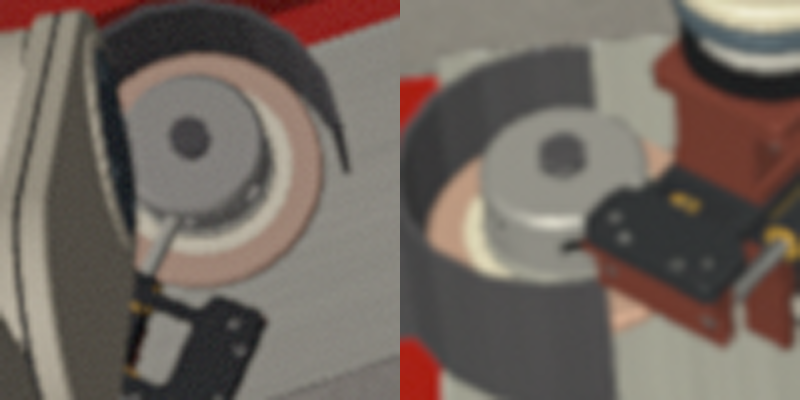

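Call:
servo_tool([
  [-0.25,-1.1,0,0,0,5.3,-1],
  [-0.42,-2.2,0,0,0,10.6,-1],
  [-0.42,-2.2,0,0,0,10.6,-1],
  [-0.42,-2.2,0,0,0,10.6,-1],
])

```text
t: 18.4
ee_pos: [474.5, 112.9, 114.8]
orientation: [-3.136, 0.173, 0.001]
ft_force: [-0.7, -1.1, 0.3]
width: 8.0
grasp_force: 30.0
```

```bash
python3 st.py
```

```text
t 18.4 p [474.5 112.9 114.8] yaw -6.299138305424776 F [-0.7 -1.1  0.3] M [-0.15  0.17 -0.13] r 121.2 w 174.1 q [0.21 0.39 2.   0.   0.75 1.89] 8.00732925014721
```

Call:
servo_tool([
  [-1,0.1,0,0,0,0,-1],
  [-2,0.2,0,0,0,0,-1],
  [-3.2,0.35,0,0,0,0,-1],
  [-4.6,0.48,0,0,0,0,-1],
  [-6,0.63,0,0,0,0,-1],
  [-6,-2,2,0,0,1.3,-1],
  [-6,-6,4,0,0,1.3,-1],
  [-5.5,-10,4,0,0,1.3,-1],
  [-5,-14,4,0,0,1.3,-1],
  [-4,-18,4,0,0,1.3,-1],
  [-3.1,-22,4,0,0,1.3,-1],
  [-3.05,-26,4,0,0,1.3,-1],
  [-3.05,-30,4,0,0,1.3,-1],
  [-3.05,-34,4,0,0,1.3,-1],
  [-3.05,-38,4,0,0,1.3,-1],
  [-3.05,-41.5,4,0,0,1.3,-1],
  [-3.05,-44.4,3,0,0,1.3,-1],
  [-3.05,-44.4,0,0,0,1.3,-1],
  [-3.05,-44.4,-1.5,0,0,1.3,-1],
  [-3.05,-44.4,-1.5,0,0,1.3,-1],
])

```text
t: 20.07
ee_pos: [441.6, -328.6, 96.6]
orientation: [-3.135, 0.134, 0.008]
ft_force: [-0.1, 0.3, -0.3]
width: 8.0
grasp_force: 30.0
```

Call:
servo_tool([
  [0,0,0,0,0,0,-1],
  [0,0,0,0,0,0,-1],
])

```text
t: 20.23
ee_pos: [444.6, -330.3, 100.6]
orientation: [3.139, -0.132, 0.001]
ft_force: [1.5, -0.4, -0.5]
width: 7.9
grasp_force: 30.0
```

```bash
python3 st.py; python3 - <<'E'
from h import *
t=ctrl.get_image('top'); s=ctrl.get_image('side')
crop=lambda d,x,y,w,h,W,H: cv2.resize(d['image'][y:y+h,x:x+w,::-1],(W,H),interpolation=cv2.INTER_CUBIC)
cv2.imwrite('pics/g6.png',np.hstack([crop(t,380,190,100,120,400,480),crop(s,290,130,120,120,400,480)]))
E
```

```text
t 20.2333 p [ 444.6 -330.3  100.6] yaw -4.803033618521027 F [ 1.5 -0.4 -0.5] M [ 0.01  0.03 -0.09] r 456.3 w 250.7 q [-0.66  0.49  1.87  0.    0.78  0.99] 7.9033457081949825
```

View pics/g6.png

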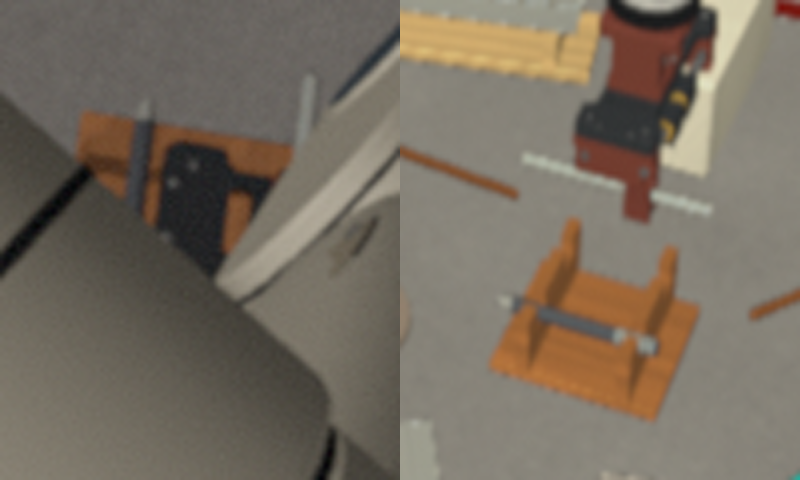

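```bash
python3 - <<'E'
from h import *
s=ctrl.get_image('side')
a=onz(s,327.5,169.2,118.8);b=onz(s,383.6,182.5,118.8);print(a,b,(a+b)/2,np.degrees(np.arctan2(*(a-b)[1::-1])),np.linalg.norm(a-b))
a=onz(s,327.4,191.2,40.5);b=onz(s,381.4,204.4,40.5);print('orig',a,b,(a+b)/2,np.degrees(np.arctan2(*(a-b)[1::-1])),np.linalg.norm(a-b))
E
```

```text
[ 550.11413966 -337.66773554  118.8       ] [ 384.30575679 -324.19218875  118.8       ] [ 467.20994823 -330.92996214  118.8       ] -4.646319644633142 166.3550726429752
orig [ 548.93018833 -337.61621437   40.5       ] [ 383.87894749 -325.40700719   40.5       ] [ 466.40456791 -331.51161078   40.5       ] -4.230590960611218 165.50219588549157
```

Call:
servo_tool([
  [0,-0.04,-2.5,0,0,0,-1],
  [0,-0.04,-5,0,0,0,-1],
  [0,-0.04,-6.5,0,0,0,-1],
  [0,-0.04,-7.3,0,0,0,-1],
  [0,-0.04,-7.75,0,0,0,-1],
  [0,-0.04,-7.75,0,0,0,-1],
  [0,-0.04,-7.75,0,0,0,-1],
])

```text
t: 20.97
ee_pos: [444.8, -331.7, 23.1]
orientation: [3.138, -0.133, 0.002]
ft_force: [-0.7, -0.8, -0.8]
width: 8.0
grasp_force: 30.0
```

```bash
python3 st.py
```

```text
t 20.9667 p [ 444.8 -331.7   23.1] yaw -4.838198844471663 F [-0.7 -0.8 -0.8] M [-0.05 -0.01  0.01] r 457.6 w 250.8 q [-0.66  0.62  1.88  0.    0.63  0.99] 8.008479991745432
```

Not quite seated (about 0.8 mm above); lower a touch, open gently, rise.

Call:
servo_tool([
  [0,0,-0.08,0,0,0,-1],
  [0,0,-0.08,0,0,0,-1],
  [0,0,-0.08,0,0,0,-0.6],
  [0,0,-0.08,0,0,0,-0.3],
  [0,0,-0.08,0,0,0,0],
  [0,0,-0.08,0,0,0,0],
  [0,0,-0.08,0,0,0,0],
  [0,0,1,0,0,0,0],
  [0,0,3,0,0,0,0],
  [0,0,6,0,0,0,0],
  [0,0,10,0,0,0,0],
  [0,0,14,0,0,0,0],
  [-3,-3,16,0,0,0,0],
  [-7,-6,16,0,0,0,0],
  [-10,-9,16,0,0,0,0],
  [-10,-12,16,0,0,0,0],
  [-10,-12,16,0,0,0,0],
  [-10,-12,16,0,0,0,0],
])

```text
t: 22.47
ee_pos: [343.3, -453.0, 183.1]
orientation: [3.138, -0.138, 0.001]
ft_force: [1.0, 0.4, -1.3]
width: 44.0
grasp_force: 0.0
```

```bash
python3 st.py; python3 - <<'E'
from h import *
t=ctrl.get_image('top'); s=ctrl.get_image('side')
crop=lambda d,x,y,w,h,W,H: cv2.resize(d['image'][y:y+h,x:x+w,::-1],(W,H),interpolation=cv2.INTER_CUBIC)
cv2.imwrite('pics/g7.png',np.vstack([np.hstack([crop(t,380,205,100,100,300,300),crop(s,310,175,80,60,400,300)]),np.hstack([crop(t,190,115,120,90,300,300),crop(s,220,230,80,80,400,300)])]))
E
```

```text
t 22.4667 p [ 343.3 -453.   183.1] yaw -5.040916846185496 F [ 1.   0.4 -1.3] M [0.03 0.   0.05] r 608.0 w 245.5 q [-0.94  0.39  1.79  0.    0.96  0.72] 43.99223922002345
```

View pics/g7.png

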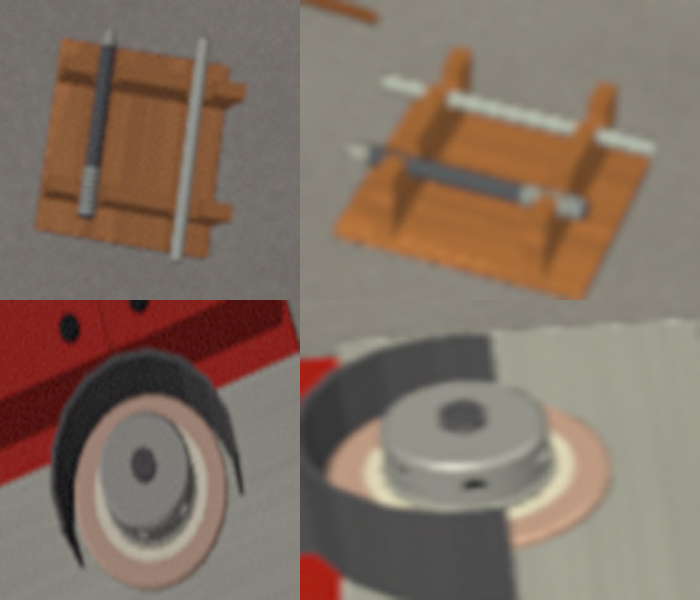

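```bash
python3 -c "
from h import *
print(ctrl.close_job())"
```

```text
the job is handed in; nothing more can be done
None
```

The nut is screwed down to its stop (about 3.6 rad by the camera), the bar is back in its own notches, and the job is handed in after about 22 s; the hand-in gave no verdict.

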